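# Pin the guide arm and hold a bore probe centred in the sleeve

### The arm

A 7-joint arm with a two-finger parallel gripper is mounted at the origin on a cart in front of the work surface, level with it; the furniture and walls round the work are solid. World frame = base frame: x ahead of the robot, y to its left, z up, the work surface at z = 0. Lengths are in m, angles in rad, forces in N, time in s.
With the tool pointing down it reaches from about 0.4 to 0.925 m from the base axis. Payload 5.6 kg.
Tool frame: the origin (TCP) lies between the finger pads; the fingertips stand 25 mm ahead of it and the grasp point (between the pads) lies 6 mm ahead of it; z points along the fingers, y is the direction in which the jaws open and shut (so a half turn about z gives the same grasp; the last joint's range is limited). The gripper opens to 85 mm and grips with 20 to 120 N. Pads are 22 mm wide; open, the fingers measure 114 mm over their backs; the gripper's body (76 mm by 85 mm) begins 54 mm behind the grasp point. The pads swing forward as they close: fully open they stand 13 mm farther back than shut.
Start: joints at [1.11, 0.468, -0.012, 1.603, 0.006, 1.071, -0.056], TCP at [0.264, -0.594, 0.256] pointing down, gripper open.
Joint ranges: [-2.53, 2.53], [-0.31, 2.02], [-1.57, 1.55], [0.28, 2.44], [-1.29, 4.43], [0.15, 1.84], [-2.92, 2.92]. Speed limits (rad/s): [2.57, 2.57, 3.14, 3.14, 3.14, 3.14, 3.14].

### API

Orientations are given as [roll, pitch, yaw] about the fixed x, y, z axes, in that order (R = Rz(yaw) Ry(pitch) Rx(roll)).
In Python, from station import env gives the robot as it stands.
- The arm moves only by the shell command python3 -m pendant 'ROWS'. ROWS is JSON, a list of rows, each a list of 3 entries, a list of its own where there are three numbers: the finger opening in mm, from 0 to 85.4, then the shift along the tool's x, y, z in mm, then the turn about the tool's z in degrees. A call has 1 to 8 rows; each row shifts and turns the commanded pose from where the row before left it, along the tool's axes as they then stand; what a row does not reach is not made up. A row lasts 1/12 s, in which the tool goes at most 41.7 mm and 7.16 degrees, less where a joint would pass 70% of its speed; a pose out of reach is approached as far as the arm can. A call with a gripper value outside its range is refused whole. The fingers move at their own pace and stop on an object; the grip force is fixed at half the most. Time passes only in rows, so rows that do not move let the fingers close. It gives the time, the measured TCP pose, the force and the opening at its end, in the units of the state.
- env.read_state(): the state, without advancing time (a new reading comes with each control period).
- env.grab_frame(name): name is "side" or "top"; returns (picture, depth): 420x560x3 uint8, blue, green, red; 420x560 float32, m along the optical axis (not along the pixel's ray), 0 where there is no reading.
- env.get_calibration(name): a dict with "fx", "fy", "cx", "cy" (pixels), "world_from_camera" (4x4, takes a point from camera to world coordinates). Camera axes: x right, y up, looking along -z (the intrinsics and any distortion apply to the point x, -y, -z); pixel columns grow to the right and rows downward; lengths in m; the calibration is good to about 2 mm. A picture is of the moment at which its call begins. get_calibration takes no time and is no camera call.
- env.job_done(): hands the job in, once; it reports no verdict.
The state is a dict: "time_s": time; "joint_positions": joint angles; "joint_velocities": joint speeds; "joint_efforts": joint torques, N m; "eef_pos": TCP position; "orientation": TCP orientation; "force": force on the tool from outside, world axes, zero at the start; "ft_torque": the same for the moment, N m; "finger_gap": finger opening in m.
Only numpy, scipy, OpenCV 4.12 (cv2) and the standard library are available. Lean on these libraries where they do the work, as an engineer would, in place of code of your own. Each camera call takes 0.05 s, during which the arm holds its last target. There are 200 camera calls.

### The job

The guide arm of the small probing jig is still out of line: pick up the brass hammer, drive the arm's locating pin fully home with it, keeping the gripper itself off the jig, and set the hammer back down on the desk without dropping it. Then take the bore probe out of its wooden holder and lower its stem upright through the guide hole into the brass sleeve below, without ever touching the jig, until the tip is about halfway down the sleeve. It measures without contact, so finish while still holding it there, still and centred in the bore; leave the jar, reel, tray and mug where they stand.

Things in the scene. Friction and masses are not known exactly. Their poses are not given: they have to be found in the camera images.
- jig: probing jig fixed to the desk: aluminium plate 90 x 168 x 13 mm, origin at the centre of its underside, long side along its y. A flat steel guide arm lies 69 to 81 mm above the desk from a hinge post at y = +55 mm over a brass sleeve (38 mm outside, at the centre) to a register post at y = -50 mm, where the locating pin goes down. Nothing but the pin is higher than 90 mm
- sleeve_mouth (a point): centre of the sleeve's upper rim, 53 mm above the desk; the sleeve's bore, 20 mm in diameter, runs 40 mm straight down from here to the base plate
- guide_hole (a point): centre of the upper mouth of the guide hole in the guide arm, 85 mm above the desk: a brass-collared hole of 20 mm diameter, 16 mm long, straight down. About 3 mm out of line with the sleeve at the start, straight above it once the pin is home
- guide_arm (a joint): swing of the guide arm about its hinge post (rad): 0 to 0.06, 0.06 = in line with the sleeve. Moved only by the locating pin, which wedges it into line as it goes down
- guide_pin (a joint): travel of the locating pin (m): near 0 = standing proud, 0.014 = fully home, head down on its collar. It has a tight friction fit: it needs about 7 N plus some more for fast strokes, and stays where it is left. Steady pushing or taps with the hammer both move it
- pin_head (a point): top centre of the locating pin's round steel head, 15 mm in diameter; about 106 mm above the desk at the start and 92 mm when home
- hammer: small brass hammer, 240 g, standing on one face: head a brass cylinder 32 mm in diameter and 40 mm tall, origin at the centre of its lower face; wooden handle along its -x from the head to 150 mm, 15 mm wide (y), 19 mm high, its axis 20 mm above the lower face. Nearly all the weight is in the head
- hammer_grip (a point): point on the axis of the hammer's handle, 55 mm along -x from the head's axis and 20 mm above the lower face
- probe_holder: drilled block of brown wood, 46 x 46 mm, 78 mm tall, on a 74 x 74 x 8 mm foot, fixed to the desk; origin at the centre of its underside, z up. The 12 mm hole for the probe runs straight down its middle
- probe: bore probe, about 70 g, standing upright in the holder: steel stem 8 mm in diameter and 70 mm long, above it a flange 22 mm in diameter (70 to 76.5 mm) that rests on the holder's top, above it a round black grip 16 mm in diameter, from 76.5 to 128 mm. Origin at the centre of the stem's lower end, z up along the stem; the origin stands 8 mm above the desk at the start
- probe_tip (a point): lower end of the probe's stem, on its axis (same point as the probe's origin)
- primer_jar: bystander: round jar with black cap, 66 mm wide, 70 mm tall, origin at the centre of its underside
- orange_mug: bystander: orange mug, 69 x 90 mm, 68 mm tall, origin at its underside
- solder_reel: bystander: reel of solder wire, 86 x 62 mm, 35 mm tall, origin at its underside
- parts_tray: bystander: blue divided tray, 66 x 110 mm, 22 mm tall, origin at its underside
There are look-alikes about, which are no part of the job. There is more than one size of the probe; the job needs the smaller.

How it is judged:
By the outcome, as a careful person would: the job done as asked, in the order asked, and still so for the second after the job is handed in, while the arm keeps its last pose, push and grip.
It also fails if it takes over 67 s, if anything falls off the work surface, if the arm or the gripper's body presses on something with over 40 N, if the wrist force passes 120 N, or if a joint passes its speed limit or range.

## Working session

There is one attempt and no reset: what is moved stays moved. The work goes in short steps, Python scripts to look and compute and a shell command to move; the robot and the scene stay as the last step left them, time stands still between calls to the robot, and variables do not carry over. Pictures are saved under pics/ and viewed, about 8 in all and at most 12, crops included, and the job is handed in when it is done.

```bash
ls; mkdir -p pics; cat > h.py <<'E'
import numpy as np, cv2
from station import env
def grab(n):
    im,d=env.grab_frame(n); np.savez(f'/tmp/{n}.npz',im=im,d=d); return im,d
def load(n):
    z=np.load(f'/tmp/{n}.npz'); return z['im'],z['d']
def ray(n,u,v):
    c=env.get_calibration(n); T=np.array(c['world_from_camera'])
    p=np.array([(u-c['cx'])/c['fx'],-(v-c['cy'])/c['fy'],-1.])
    return T[:3,3],T[:3,:3]@p
def plane(n,u,v,z):
    o,r=ray(n,u,v); return o+r*(z-o[2])/r[2]
def dep(n,u,v,d):
    o,r=ray(n,u,v); return o+r*d
def proj(n,P):
    c=env.get_calibration(n); T=np.array(c['world_from_camera'])
    q=T[:3,:3].T@(np.array(P)-T[:3,3]); return c['cx']+c['fx']*q[0]/-q[2], c['cy']+c['fy']*-q[1]/-q[2]
def cloud(n,d):
    c=env.get_calibration(n); T=np.array(c['world_from_camera'])
    v,u=np.mgrid[:d.shape[0],:d.shape[1]]
    p=np.stack([(u-c['cx'])/c['fx']*d,-(v-c['cy'])/c['fy']*d,-d],-1)
    return p@T[:3,:3].T+T[:3,3]
E
python3 - <<'E'
from h import *
for n in('top','side'):
    im,d=grab(n); cv2.imwrite(f'pics/{n}0.png',im)
    c=env.get_calibration(n); print(n,{k:c[k] for k in c if k!='world_from_camera'},np.round(c['world_from_camera'],3).tolist())
print(env.read_state())
E
```

```text
pics
top {'fx': 538.1440084187759, 'fy': 538.1440084187759, 'cx': 277.0450585392948, 'cy': 210.1753868191106} [[-0.008, 0.994, -0.109, 0.51], [-1.0, -0.008, 0.002, 0.119], [0.001, 0.109, 0.994, 1.375], [0.0, 0.0, 0.0, 1.0]]
side {'fx': 476.4233222163388, 'fy': 476.4233222163388, 'cx': 281.3399487293764, 'cy': 217.26826883158998} [[-0.996, 0.053, -0.071, 0.603], [-0.087, -0.451, 0.888, 0.979], [0.015, 0.891, 0.454, 0.564], [0.0, 0.0, 0.0, 1.0]]
{'time_s': 0.1, 'joint_positions': array([ 1.1099823 ,  0.46829117, -0.01158227,  1.60357539,  0.00600762,
        1.07142317, -0.05627974]), 'joint_velocities': array([-0.00055574, -0.00056485, -0.00166248, -0.00391986,  0.00149089,
        0.0006224 , -0.00018964]), 'joint_efforts': array([ 1.25277606e-03, -5.33522093e+01,  2.20483571e-02, -2.51967484e+01,
        1.15424002e-02,  4.28939267e-03, -4.79651032e-05]), 'eef_pos': array([ 0.26347544, -0.59366976,  0.25541406]), 'orientation': array([-3.13993503e+00,  1.34938767e-04,  4.17755483e-01]), 'force': array([0.11005715, 0.39490616, 0.18652554]), 'ft_torque': array([-0.0459556 , -0.01873603,  0.00087687]), 'finger_gap': 0.08548194926782011}
```

View pics/top0.png

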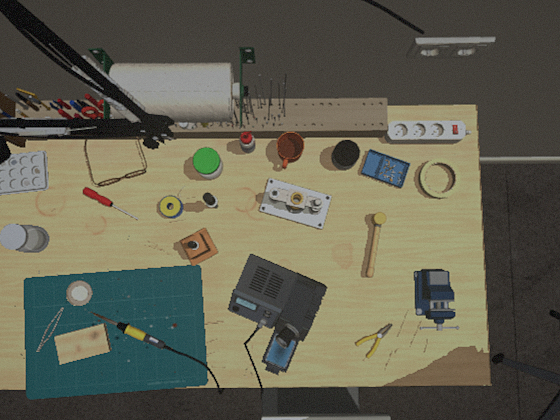

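View pics/side0.png

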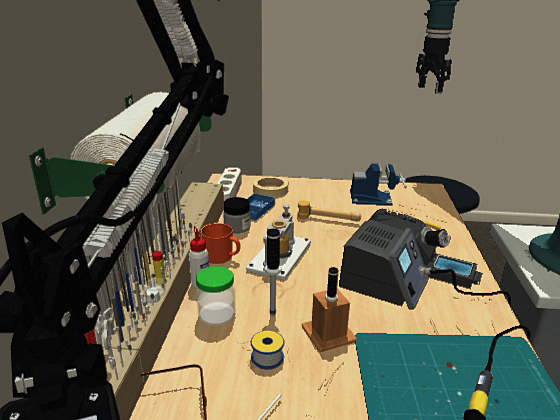

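The top view shows the jig at about (297,201), the hammer with its head at (379,219) and handle to (371,275), and the jar cap at (345,154). The mug is at (290,147), the tray at (385,168) and the reel at (170,207).

There are two probe candidates:
- **In the wooden holder:** top (195,244), side (333,285).
- **Taller, free-standing:** top (210,200), side (272,255).

The smaller one in the wooden holder fits the description. I'll confirm it in an enlarged crop.

```bash
python3 - <<'E'
from h import *
t,td=load('top'); s,sd=load('side')
f=cv2.INTER_CUBIC
a=cv2.resize(t[165:290,175:395],(800,455),interpolation=f)
cv2.imwrite('pics/c1.png',a)
b=cv2.resize(s[190:350,195:365],None,fx=3.6,fy=3.6,interpolation=f)
cv2.imwrite('pics/c2.png',b)
P=cloud('top',td)
def reg(name,u0,u1,v0,v1,z0,z1):
    q=P[v0:v1,u0:u1].reshape(-1,3); m=(td[v0:v1,u0:u1].ravel()>0)&(q[:,2]>z0)&(q[:,2]<z1); q=q[m]
    if len(q)==0: print(name,'none');return
    xy=q[:,:2].astype(np.float32); (c,r)=cv2.minEnclosingCircle(xy)
    print(name,len(q),'mean',q.mean(0).round(4),'rect',[np.round(k,4) for k in cv2.minAreaRect(xy)],'circ',np.round(c,4),round(r,4),'zmax',q[:,2].max().round(4))
reg('desk',330,360,230,250,-.05,.05)
reg('hammer all',355,395,205,285,.015,.08)
reg('hammer head',355,395,205,285,.034,.08)
reg('handle',355,395,228,285,.015,.08)
reg('jig plate',255,340,170,235,.006,.02)
reg('jig arm',255,340,170,235,.06,.088)
reg('jig pin',255,340,170,235,.09,.13)
reg('probe grip',180,215,230,262,.1,.2)
reg('holder top',175,220,225,268,.06,.083)
reg('holder foot',172,222,225,272,.004,.03)
reg('tall probe',200,220,188,212,.09,.3)
E
```

```text
desk 598 mean [ 5.843e-01 -5.470e-02 -2.000e-04] rect [array([ 0.5845, -0.0547]), array([0.0754, 0.0493]), np.float64(89.6141)] circ [ 0.5845 -0.0551] 0.0447 zmax 0.0084
hammer all 494 mean [ 0.5758 -0.1267  0.0308] rect [array([ 0.5701, -0.1237]), array([0.0311, 0.1649]), np.float64(76.0854)] circ [ 0.5697 -0.1256] 0.0826 zmax 0.0454
hammer head 133 mean [ 0.6295 -0.1379  0.0392] rect [array([ 0.5728, -0.1315]), array([0.0309, 0.1566]), np.float64(82.2287)] circ [ 0.5734 -0.1271] 0.0786 zmax 0.0454
handle 335 mean [ 0.549  -0.1215  0.0277] rect [array([ 0.5502, -0.1234]), array([0.0186, 0.126 ]), np.float64(78.5931)] circ [ 0.55   -0.1247] 0.0632 zmax 0.0362
jig plate 1494 mean [0.6723 0.0706 0.0129] rect [array([0.6818, 0.067 ]), array([0.1647, 0.2141]), np.float64(0.2359)] circ [0.6782 0.0726] 0.1235 zmax 0.02
jig arm 636 mean [0.6803 0.0722 0.081 ] rect [array([0.6811, 0.071 ]), array([0.1349, 0.0404]), np.float64(76.5282)] circ [0.6807 0.0711] 0.0676 zmax 0.0879
jig pin 38 mean [0.6729 0.0395 0.1039] rect [array([0.6817, 0.0709]), array([0.116 , 0.0154]), np.float64(75.3248)] circ [0.6816 0.0709] 0.0581 zmax 0.1108
probe grip 54 mean [0.5683 0.3147 0.1309] rect [array([0.5686, 0.316 ]), array([0.0152, 0.0151]), np.float64(43.0077)] circ [0.5689 0.316 ] 0.0082 zmax 0.1426
holder top 300 mean [0.568  0.3139 0.0775] rect [array([0.569 , 0.3163]), array([0.0466, 0.0463]), np.float64(27.3795)] circ [0.5685 0.3152] 0.0315 zmax 0.083
holder foot 577 mean [0.5591 0.3184 0.0081] rect [array([0.5657, 0.323 ]), array([0.1249, 0.1167]), np.float64(89.5371)] circ [0.567 0.331] 0.0778 zmax 0.0291
tall probe 162 mean [0.6696 0.2707 0.1486] rect [array([0.6716, 0.2731]), array([0.0263, 0.0263]), np.float64(87.0557)] circ [0.6725 0.2732] 0.0147 zmax 0.1837
```

View pics/c1.png

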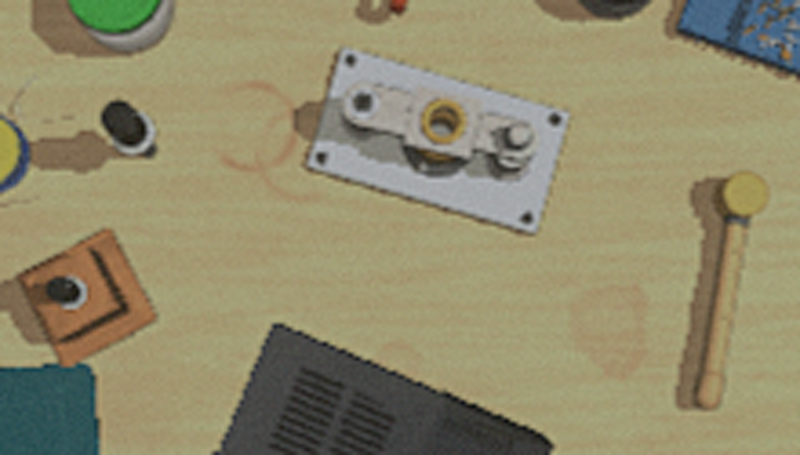

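View pics/c2.png

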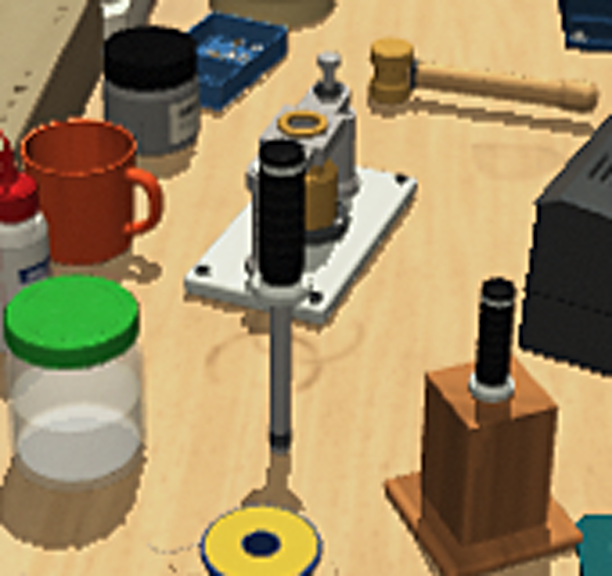

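The crops confirm it. The shorter probe sits in the wooden holder (side crop (494,340)), and the taller one stands free on the desk (side crop (281,290)). The pin head is at top crop (517,135), the collar at (443,121), the hammer head at (745,193) and the handle end at (708,400).

```bash
cat >> h.py <<'E'
def need(xyz,yaw):
    """total tool-frame shift (mm) after first turning by 'turn' deg (tool down)"""
    s=env.read_state(); p=s['eef_pos']; y=s['orientation'][2]
    t=-np.degrees((yaw-y+np.pi/2)%np.pi-np.pi/2)
    yn=y-np.radians(t); d=np.array(xyz)-p; c,sn=np.cos(yn),np.sin(yn)
    print('turn',round(t,2),'then shift',np.round(1000*np.array([c*d[0]+sn*d[1],sn*d[0]-c*d[1],-d[2]]),1))
E
python3 - <<'E'
from h import *
t,td=load('top'); P=cloud('top',td)
for nm,c,z in [('pin',(517,135),.106),('collar',(443,121),.085),('hinge',(362,102),.081),('hhead',(745,193),.04),('htail',(708,403),.0295),('gripTop',(62,289),.136)]:
    u,v=175+(c[0]+.5)/3.636-.5,165+(c[1]+.5)/3.64-.5
    print(nm,round(u,1),round(v,1),plane('top',u,v,z).round(4))
def near(nm,xy,r,z0,z1):
    m=(td>0)&(np.hypot(P[...,0]-xy[0],P[...,1]-xy[1])<r)&(P[...,2]>z0)&(P[...,2]<z1)
    q=P[m]; xy=q[:,:2].astype(np.float32); print(nm,len(q),'med',np.median(q,0).round(4),'rect',[np.round(k,4) for k in cv2.minAreaRect(xy)],cv2.minEnclosingCircle(xy))
near('head',(.63,-.138),.024,.036,.05)
near('handle',(.54,-.12),.06,.02,.05)
near('pin',(.673,.03),.02,.095,.12)
near('collar',(.684,.073),.02,.081,.09)
near('grip',(.569,.316),.02,.12,.15)
hsv=cv2.cvtColor(t,cv2.COLOR_BGR2HSV)
m=((hsv[...,1]<45)&(hsv[...,2]>120)).astype(np.uint8); m[:165]=0;m[240:]=0;m[:,:250]=0;m[:,345:]=0
k=max(cv2.findContours(m,0,1)[0],key=cv2.contourArea)
w=np.float32([plane('top',*p[0],.013)[:2] for p in cv2.convexHull(k)]); print('plate',cv2.minAreaRect(w))
s,sd=load('side');Q=cloud('side',sd)
for nm,xy,r,z0,z1 in[('sgrip',(.569,.316),.02,.1,.15),('spin',(.673,.03),.02,.098,.12),('shead',(.63,-.138),.022,.035,.05)]:
    mm=(sd>0)&(np.hypot(Q[...,0]-xy[0],Q[...,1]-xy[1])<r)&(Q[...,2]>z0)&(Q[...,2]<z1); q=Q[mm]; print(nm,len(q),q.mean(0).round(4),q.min(0).round(4),q.max(0).round(4))
yaw=np.arctan2(-.1379+.1215,.6295-.549);print('yaw',yaw)
E
```

```text
pin 316.8 201.7 [0.6688 0.0226 0.106 ]
collar 296.5 197.9 [0.6812 0.0701 0.085 ]
hinge 274.2 192.7 [0.695  0.1238 0.081 ]
hhead 379.5 217.7 [ 0.6358 -0.1381  0.04  ]
htail 369.4 275.4 [ 0.4932 -0.1106  0.0295]
gripTop 191.7 244.0 [0.5693 0.3143 0.136 ]
head 113 med [ 0.6346 -0.1391  0.0398] rect [array([ 0.6356, -0.1387]), array([0.029 , 0.0305]), np.float64(71.3788)] ((0.6347988247871399, -0.139219269156456), 0.01596570573747158)
handle 288 med [ 0.5411 -0.1203  0.0284] rect [array([ 0.5432, -0.122 ]), array([0.018 , 0.1116]), np.float64(78.2559)] ((0.5437230467796326, -0.1194138377904892), 0.05592294782400131)
pin 30 med [0.6683 0.0201 0.1077] rect [array([0.6694, 0.021 ]), array([0.0118, 0.013 ]), np.float64(88.7632)] ((0.6693006753921509, 0.021025702357292175), 0.007497477810829878)
collar 116 med [0.6836 0.0738 0.0842] rect [array([0.6833, 0.0733]), array([0.0381, 0.0358]), np.float64(75.3976)] ((0.6839723587036133, 0.07299686968326569), 0.02005140483379364)
grip 45 med [0.5693 0.3157 0.1353] rect [array([0.5687, 0.3161]), array([0.0149, 0.0151]), np.float64(43.0077)] ((0.5688714981079102, 0.31598421931266785), 0.0081876739859581)
plate ((0.6782562136650085, 0.07074053585529327), (0.16787786781787872, 0.08981506526470184), 73.14277648925781)
sgrip 209 [0.5699 0.3219 0.1208] [0.5615 0.3097 0.1   ] [0.5775 0.3274 0.1369]
spin 28 [0.6697 0.0245 0.1031] [0.6629 0.017  0.0986] [0.6765 0.0288 0.107 ]
shead 63 [ 0.6361 -0.1345  0.0385] [ 0.6212 -0.1514  0.0352] [ 0.65   -0.1182  0.0414]
yaw -0.200976351420567
```

```bash
python3 -c "
from h import *
need((.5815,-.128,.13),-.19)"
```

```text
turn 34.82 then shift [ 224.4 -517.4  125.4]
```

```bash
python3 -m pendant '[[85,[0,0,0],7],[85,[0,0,0],7],[85,[0,0,0],7],[85,[0,0,0],7],[85,[0,0,0],6.8],[85,[16,-37,0],0],[85,[16,-37,0],0],[85,[16,-37,0],0]]'
python3 -m pendant '[[85,[16,-37,0],0],[85,[16,-37,0],0],[85,[16,-37,0],0],[85,[16,-37,0],0],[85,[16,-37,0],0],[85,[16,-37,0],0],[85,[16,-37,0],0],[85,[16,-37,0],0]]'
python3 -m pendant '[[85,[16,-37,0],0],[85,[16,-37,0],0],[85,[16,-37,0],0],[85,[0,0,0],0],[85,[0,0,0],0],[85,[0,0,0],0]]'
python3 -c "
from h import *
need((.5815,-.128,.031),-.19)"
```

```text
time_s: 0.77
eef_pos: [0.3318, -0.4929, 0.2556]
orientation: [-3.141, 0.001, -0.191]
force: [1.3, 1.0, -0.5]
finger_gap: 0.0848
time_s: 1.43
eef_pos: [0.5138, -0.2257, 0.2561]
orientation: [3.142, 0.0, -0.19]
force: [0.4, -0.6, 0.6]
finger_gap: 0.085
time_s: 1.93
eef_pos: [0.5808, -0.1281, 0.2557]
orientation: [3.141, 0.001, -0.19]
force: [0.0, -0.7, -1.0]
finger_gap: 0.0848
turn 0.02 then shift [ 7.000e-01 -2.000e-01  2.247e+02]
```

```bash
python3 -m pendant '[[85,[0,0,35],0],[85,[0,0,35],0],[85,[0,0,35],0],[85,[0,0,35],0],[85,[0,0,35],0],[85,[0,0,30],0],[85,[0,0,15],0],[85,[0,0,4],0]]'
python3 -m pendant '[[85,[0,0,0],0],[40,[0,0,0],0],[10,[0,0,0],0],[10,[0,0,0],0],[10,[0,0,0],0],[10,[0,0,0],0],[10,[0,0,0],0],[10,[0,0,0],0]]'
python3 -m pendant '[[10,[0,0,0],0],[10,[0,0,0],0],[10,[0,0,0],0],[10,[0,0,0],0]]'
```

```text
time_s: 2.6
eef_pos: [0.578, -0.1297, 0.0288]
orientation: [3.14, 0.007, -0.193]
force: [-1.1, -0.5, 0.7]
finger_gap: 0.0851
time_s: 3.27
eef_pos: [0.5817, -0.1277, 0.033]
orientation: [3.141, -0.001, -0.189]
force: [-0.7, -0.1, 5.0]
finger_gap: 0.0139
time_s: 3.6
eef_pos: [0.5816, -0.1277, 0.0329]
orientation: [3.141, -0.001, -0.19]
force: [-1.5, 0.5, 6.7]
finger_gap: 0.0133
```

```bash
python3 -m pendant '[[10,[0,0,-5],0],[10,[0,0,-15],0],[10,[0,0,-30],0],[10,[0,0,-30],0],[10,[0,0,-30],0],[10,[0,0,-15],0],[10,[0,0,-5],0],[10,[0,0,0],0]]'
python3 -m pendant '[[10,[0,-6,0],0],[10,[0,-15,0],0],[10,[0,-20,0],0],[10,[1,-20,0],0],[10,[1,-20,0],0],[10,[0,-15,0],0],[10,[0,-5,0],0],[10,[0,0,0],0]]'
python3 - <<'E'
from h import *
t,td=grab('top'); s,sd=grab('side')
a=cv2.resize(t[150:290,240:420],(540,420),interpolation=cv2.INTER_CUBIC)
b=cv2.resize(s[130:290,240:380],None,fx=2.6,fy=2.6,interpolation=cv2.INTER_CUBIC)[:416]
c=np.zeros((420,540+364,3),np.uint8);c[:,:540]=a;c[:b.shape[0],540:540+b.shape[1]]=b
cv2.imwrite('pics/held.png',cv2.resize(c,(800,372)))
print(env.read_state()['eef_pos'],env.read_state()['finger_gap'])
E
```

```text
time_s: 4.27
eef_pos: [0.5816, -0.1277, 0.1632]
orientation: [3.142, -0.002, -0.19]
force: [0.2, -0.4, -3.1]
finger_gap: 0.0141
time_s: 4.93
eef_pos: [0.6014, -0.0265, 0.1604]
orientation: [-3.141, 0.003, -0.186]
force: [-0.5, 0.2, -1.5]
finger_gap: 0.0136
[ 0.60152502 -0.02969565  0.16099762] 0.01392936790937069
```

View pics/held.png

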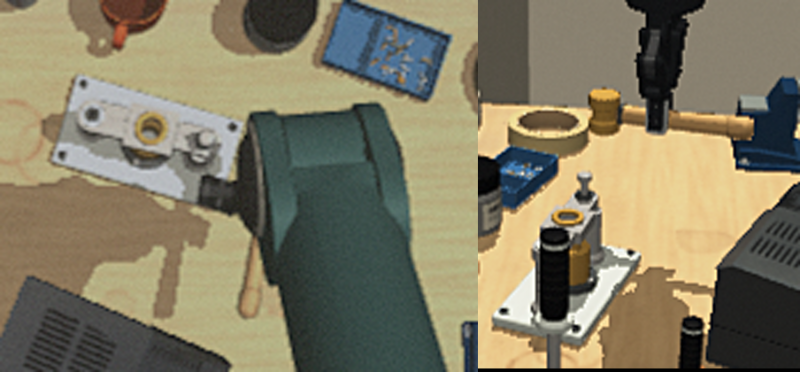

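The top view shows the arm hiding the hammer head. The side inset shows the hammer held with its head at (604,110) and the handle about level, well above the jig. I'll measure the head and its tilt in the side cloud.

```bash
cat >> h.py <<'E'
def hammer():
    s,sd=grab('side'); Q=cloud('side',sd); st=env.read_state(); p=st['eef_pos']; y=st['orientation'][2]
    hsv=cv2.cvtColor(s,cv2.COLOR_BGR2HSV)
    R=Q-p; a=R[...,0]*np.cos(y)+R[...,1]*np.sin(y); b=R[...,0]*np.sin(y)-R[...,1]*np.cos(y)
    m=(sd>0)&(hsv[...,1]>90)&(hsv[...,0]<32)&(abs(R[...,2])<.05)&(abs(b)<.03)
    for lo,hi in((.03,.08),(.033,.042),(.014,.03),(-.05,-.02),(-.09,-.05)):
        k=m&(a>lo)&(a<hi); 
        if k.sum()>3: print('a',lo,hi,k.sum(),'a',np.percentile(a[k],[2,50,98]).round(4),'b',np.percentile(b[k],[2,50,98]).round(4),'z',np.percentile(Q[k][:,2],[2,50,98]).round(4))
    print(p,y)
E
python3 -c "
from h import *
hammer()"
```

```text
a 0.03 0.08 278 a [0.0312 0.0512 0.0687] b [-0.0188 -0.0111  0.0086] z [0.1283 0.1511 0.1676]
a 0.033 0.042 40 a [0.0331 0.04   0.0418] b [-0.0107 -0.007   0.003 ] z [0.128  0.1488 0.1668]
a 0.014 0.03 58 a [0.0141 0.0218 0.0292] b [-0.011  -0.0073 -0.0005] z [0.1401 0.1501 0.1571]
a -0.05 -0.02 111 a [-0.0497 -0.0355 -0.0204] b [-0.0128 -0.0081 -0.001 ] z [0.14   0.1503 0.1569]
a -0.09 -0.05 163 a [-0.0887 -0.0721 -0.0516] b [-0.0135 -0.0089 -0.0026] z [0.1391 0.1514 0.1592]
[ 0.60168608 -0.03032089  0.16133813] -0.19122777981191352
```

```bash
python3 -m pendant '[[10,[1,-12,0],0],[10,[1,-20,0],0],[10,[0,-20,0],0],[10,[0,-11,0],0],[10,[0,0,0],0],[10,[0,0,8],0],[10,[0,0,7],0],[10,[0,0,0],0]]'
python3 -c "
from h import *
hammer()"
python3 -m pendant '[[10,[0,0,3],0],[10,[0,0,2],0],[10,[0,0,2],0],[10,[0,0,0],0]]'
```

```text
time_s: 5.75
eef_pos: [0.6147, 0.0306, 0.145]
orientation: [3.139, 0.004, -0.192]
force: [-1.5, -0.5, -2.6]
finger_gap: 0.0137
a 0.03 0.08 297 a [0.0315 0.0512 0.0681] b [-0.0165 -0.01    0.0113] z [0.1122 0.1355 0.1516]
a 0.033 0.042 37 a [0.0338 0.0406 0.0419] b [-0.0116 -0.006   0.0054] z [0.1148 0.1363 0.1511]
a 0.014 0.03 61 a [0.0144 0.0225 0.0294] b [-0.011  -0.0062  0.0014] z [0.1248 0.1351 0.1417]
a -0.05 -0.02 120 a [-0.0495 -0.0351 -0.0207] b [-0.0108 -0.0069 -0.0006] z [0.1248 0.135  0.1417]
a -0.09 -0.05 177 a [-0.0891 -0.0722 -0.051 ] b [-0.0123 -0.008   0.0003] z [0.1234 0.1351 0.1426]
[0.61505829 0.03081206 0.14570107] -0.19184348084384206
time_s: 6.13
eef_pos: [0.616, 0.0324, 0.1399]
orientation: [3.141, 0.0, -0.19]
force: [1.4, 0.0, -1.8]
finger_gap: 0.0137
```

```bash
python3 -m pendant '[[10,[0,0,2],0],[10,[0,0,2],0],[10,[0,0,1],0],[10,[0,0,0],0]]'
python3 -m pendant '[[10,[0,0,2],0],[10,[0,0,2],0],[10,[0,0,0],0]]'
python3 -m pendant '[[10,[0,0,2],0],[10,[0,0,1],0],[10,[0,0,0],0]]'
```

```text
time_s: 6.47
eef_pos: [0.6159, 0.0329, 0.1359]
orientation: [3.141, 0.0, -0.189]
force: [-3.6, 0.7, 4.4]
finger_gap: 0.014
time_s: 6.72
eef_pos: [0.616, 0.0332, 0.1319]
orientation: [-3.141, 0.0, -0.189]
force: [-4.3, 1.2, 4.5]
finger_gap: 0.0134
time_s: 6.97
eef_pos: [0.616, 0.0333, 0.1288]
orientation: [-3.141, 0.0, -0.189]
force: [-3.9, 0.1, 5.0]
finger_gap: 0.0137
```

```bash
python3 - <<'E'
from h import *
hammer()
s,sd=load('side')
cv2.imwrite('pics/push.png',cv2.resize(s[150:280,230:380],(750,650),interpolation=cv2.INTER_CUBIC)[:600])
E
```

```text
a 0.03 0.08 297 a [0.0314 0.0513 0.069 ] b [-0.0186 -0.01    0.0114] z [0.0967 0.1202 0.1362]
a 0.033 0.042 38 a [0.0341 0.0405 0.042 ] b [-0.0099 -0.0064  0.0024] z [0.0973 0.1192 0.1348]
a 0.014 0.03 63 a [0.0142 0.0213 0.0294] b [-0.0106 -0.0073  0.0012] z [0.108  0.1181 0.1255]
a -0.05 -0.02 116 a [-0.0491 -0.035  -0.0211] b [-0.0112 -0.0074  0.0009] z [0.1079 0.1186 0.1248]
a -0.09 -0.05 178 a [-0.0891 -0.072  -0.0506] b [-0.0132 -0.0083  0.0005] z [0.1067 0.1184 0.1264]
[0.61605346 0.03323829 0.12884897] -0.18915190130760906
```

View pics/push.png

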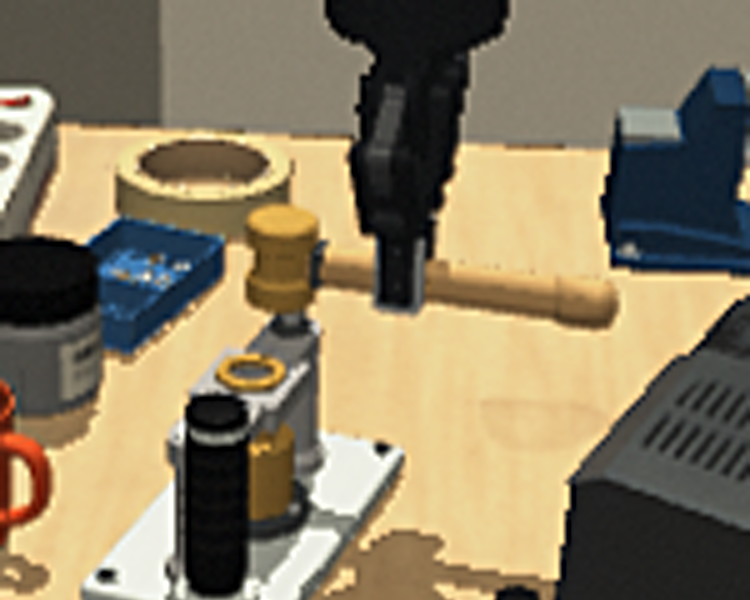

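The picture shows the hammer head at (282,260) seated over the pin at (292,320), with the hammer level. The pin is still being driven, so I keep pushing.

```bash
python3 -m pendant '[[10,[0,0,1],0],[10,[0,0,1],0],[10,[0,0,1],0],[10,[0,0,0],0]]'
python3 -m pendant '[[10,[0,0,1],0],[10,[0,0,0],0]]'
python3 -m pendant '[[10,[0,0,1],0],[10,[0,0,0],0]]'
python3 -m pendant '[[10,[0,0,1],0],[10,[0,0,0],0]]'
```

```text
time_s: 7.35
eef_pos: [0.6161, 0.0333, 0.1258]
orientation: [-3.141, 0.0, -0.189]
force: [-4.5, 1.4, 5.7]
finger_gap: 0.0142
time_s: 7.52
eef_pos: [0.6162, 0.0333, 0.1249]
orientation: [-3.141, -0.0, -0.189]
force: [-4.7, 1.2, 5.3]
finger_gap: 0.0139
time_s: 7.68
eef_pos: [0.6162, 0.0334, 0.1245]
orientation: [-3.141, -0.0, -0.189]
force: [-6.1, 1.0, 11.0]
finger_gap: 0.0135
time_s: 7.85
eef_pos: [0.6162, 0.0334, 0.1241]
orientation: [-3.141, -0.0, -0.189]
force: [-8.4, 0.0, 13.7]
finger_gap: 0.0135
```

```bash
python3 -m pendant '[[10,[0,0,1],0],[10,[0,0,1],0],[10,[0,0,0],0],[10,[0,0,0],0]]'
python3 -c "
from h import *
hammer()"
```

```text
time_s: 8.18
eef_pos: [0.6168, 0.033, 0.1229]
orientation: [-3.141, -0.002, -0.189]
force: [-8.5, 0.3, 16.3]
finger_gap: 0.0138
a 0.03 0.08 292 a [0.0316 0.0513 0.0679] b [-0.0183 -0.0109  0.0083] z [0.0925 0.1157 0.1321]
a 0.033 0.042 38 a [0.0334 0.0402 0.0417] b [-0.0108 -0.0057  0.0026] z [0.076  0.1156 0.1309]
a 0.014 0.03 62 a [0.0146 0.0222 0.0294] b [-0.0105 -0.0069 -0.0001] z [0.1031 0.1139 0.1201]
a -0.05 -0.02 118 a [-0.0493 -0.0351 -0.0203] b [-0.0117 -0.0066  0.0001] z [0.1006 0.1113 0.1182]
a -0.09 -0.05 175 a [-0.0887 -0.0715 -0.051 ] b [-0.0123 -0.0077  0.0029] z [0.0989 0.111  0.1182]
[0.61683876 0.0330019  0.12287255] -0.18953035136670504
```

```bash
python3 -m pendant '[[10,[0,0,-4],0],[10,[0,0,-10],0],[10,[0,0,-20],0],[10,[0,5,-10],0],[10,[0,15,0],0],[10,[0,30,0],0],[10,[0,35,0],0],[10,[0,35,0],0]]'
python3 -m pendant '[[10,[0,35,0],0],[10,[0,32,0],0],[10,[0,25,0],0],[10,[0,12,0],0],[10,[0,4,0],0],[10,[0,0,0],0],[10,[0,0,0],0]]'
python3 - <<'E'
from h import *
hammer()
s,sd=load('side'); t,td=grab('top')
P=cloud('top',td);Q=cloud('side',sd)
for nm,A,d in(('top',P,td),('side',Q,sd)):
    m=(d>0)&(np.hypot(A[...,0]-.667,A[...,1]-.021)<.016)&(A[...,2]>.084)&(A[...,2]<.13); q=A[m]; print(nm,len(q),q.mean(0).round(4),np.percentile(q[:,2],[50,90,98]).round(4))
a=cv2.resize(t[170:240,250:350],(600,420),interpolation=cv2.INTER_CUBIC)
b=cv2.resize(s[200:280,240:315],None,fx=5,fy=5,interpolation=cv2.INTER_CUBIC)[:400]
c=np.zeros((420,1000,3),np.uint8);c[:,:600]=a;c[:b.shape[0],600:600+b.shape[1]]=b
cv2.imwrite('pics/home.png',cv2.resize(c,(800,336)))
E
```

```text
time_s: 8.9
eef_pos: [0.5924, -0.0875, 0.1635]
orientation: [3.141, 0.001, -0.189]
force: [-0.6, -1.3, -2.0]
finger_gap: 0.0137
time_s: 9.48
eef_pos: [0.5733, -0.1897, 0.1639]
orientation: [-3.14, 0.0, -0.188]
force: [0.7, 0.4, -1.9]
finger_gap: 0.0138
a 0.03 0.08 211 a [0.0319 0.052  0.0684] b [-0.0172 -0.01    0.0087] z [0.1334 0.1544 0.1722]
a 0.033 0.042 27 a [0.0334 0.0403 0.0419] b [-0.0112 -0.0058  0.0005] z [0.1369 0.1565 0.1711]
a 0.014 0.03 43 a [0.0146 0.0223 0.0296] b [-0.011  -0.0061  0.0022] z [0.1457 0.1537 0.161 ]
a -0.05 -0.02 80 a [-0.0488 -0.0345 -0.0209] b [-0.0106 -0.0061  0.0023] z [0.1436 0.1532 0.1598]
a -0.09 -0.05 125 a [-0.0888 -0.0717 -0.0502] b [-0.0117 -0.0076  0.0012] z [0.1417 0.1525 0.16  ]
[ 0.57361939 -0.18901583  0.16404121] -0.1869399966430878
top 49 [0.6627 0.0221 0.0895] [0.0901 0.0939 0.0949]
side 37 [0.6631 0.0272 0.0882] [0.0883 0.0915 0.0922]
```

View pics/home.png

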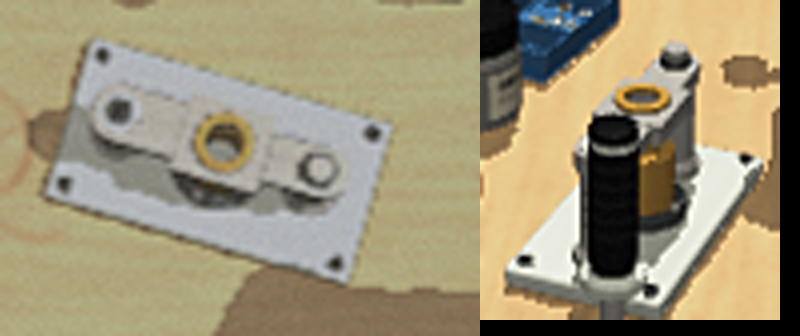

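Pin home: its head now sits low at (320,168) in the top crop and (675,55) in the side crop, about 92 mm up. The collar at (223,142) has moved over the sleeve. Next I set the hammer down.

```bash
python3 -m pendant '[[10,[0,-10,0],0],[10,[0,-25,0],0],[10,[0,-15,10],0],[10,[0,0,25],0],[10,[0,0,35],0],[10,[0,0,30],0],[10,[0,0,15],0],[10,[0,0,5],0]]'
python3 -m pendant '[[10,[0,0,3],0],[10,[0,0,0],0],[10,[0,0,2],0],[10,[0,0,2],0],[10,[0,0,0],0]]'
python3 -m pendant '[[10,[0,0,1],0],[10,[0,0,1],0],[10,[0,0,0],0]]'
python3 -c "
from h import *
hammer()"
```

```text
time_s: 10.25
eef_pos: [0.5808, -0.1394, 0.0411]
orientation: [-3.141, 0.006, -0.187]
force: [0.1, 0.2, -1.5]
finger_gap: 0.0136
time_s: 10.67
eef_pos: [0.5832, -0.1422, 0.0381]
orientation: [3.142, -0.002, -0.19]
force: [-0.2, -0.0, -2.3]
finger_gap: 0.0136
time_s: 10.92
eef_pos: [0.5826, -0.1422, 0.0354]
orientation: [3.142, -0.0, -0.19]
force: [-0.3, -0.0, -2.4]
finger_gap: 0.0139
a 0.03 0.08 308 a [0.0317 0.0504 0.0744] b [-0.0275 -0.0108  0.0134] z [-0.0031  0.016   0.043 ]
a 0.033 0.042 57 a [0.0335 0.0381 0.0415] b [-0.0262 -0.0067  0.0202] z [-0.0033  0.0006  0.0422]
a 0.014 0.03 98 a [0.0144 0.0221 0.0298] b [-0.0266 -0.0068  0.0198] z [-0.0034  0.0006  0.0316]
a -0.05 -0.02 189 a [-0.0496 -0.0345 -0.0206] b [-0.0285 -0.0071  0.0196] z [-0.0033  0.0008  0.0313]
a -0.09 -0.05 257 a [-0.0891 -0.0706 -0.0512] b [-0.0269 -0.0073  0.016 ] z [-0.0032  0.0008  0.0317]
[ 0.5825981  -0.1422367   0.03533624] -0.1898442374848055
```

```bash
python3 -m pendant '[[10,[0,0,1.5],0],[10,[0,0,1],0],[10,[0,0,0],0]]'
python3 -m pendant '[[10,[0,0,1],0],[10,[0,0,1],0],[10,[0,0,0],0]]'
python3 -m pendant '[[10,[0,0,1],0],[10,[0,0,0],0]]'
```

```text
time_s: 11.22
eef_pos: [0.5824, -0.1421, 0.0325]
orientation: [3.142, 0.0, -0.19]
force: [-0.2, -0.3, -2.7]
finger_gap: 0.0135
time_s: 11.47
eef_pos: [0.5824, -0.1421, 0.0319]
orientation: [3.141, 0.001, -0.19]
force: [-5.0, 0.6, 10.0]
finger_gap: 0.0138
time_s: 11.63
eef_pos: [0.5823, -0.1421, 0.0316]
orientation: [3.141, 0.001, -0.19]
force: [-8.7, 0.6, 14.7]
finger_gap: 0.0136
```

```bash
python3 -m pendant '[[10,[0,0,-2],0],[10,[0,0,0],0],[30,[0,0,0],0],[60,[0,0,0],0],[85,[0,0,0],0],[85,[0,0,0],0],[85,[0,0,0],0],[85,[0,0,0],0]]'
python3 -m pendant '[[85,[0,0,-5],0],[85,[0,0,-15],0],[85,[0,0,-30],0],[85,[0,0,-40],0],[85,[0,0,-40],0],[85,[0,0,-40],0],[85,[0,0,-40],0],[85,[0,0,-20],0]]'
python3 - <<'E'
from h import *
need((.5693,.3155,.26),1.12)
need((.5693,.3155,.26),.55)
print(env.read_state()['joint_positions'].round(2))
s,sd=grab('side');Q=cloud('side',sd)
m=(sd>0)&(np.hypot(Q[...,0]-.636,Q[...,1]+.152)<.03)&(Q[...,2]>.03)&(Q[...,2]<.06);print(m.sum(),Q[m].mean(0),Q[m].max(0))
E
```

```text
time_s: 12.3
eef_pos: [0.5826, -0.1421, 0.0316]
orientation: [3.142, 0.0, -0.19]
force: [0.5, -0.5, 0.9]
finger_gap: 0.0838
time_s: 12.97
eef_pos: [0.5844, -0.1424, 0.2679]
orientation: [3.141, -0.008, -0.19]
force: [0.8, -0.6, 1.3]
finger_gap: 0.0848
turn -75.04 then shift [ 405.6 -213.1    7.9]
turn -42.38 then shift [ 226.5 -398.3    7.9]
[ 0.26  0.38 -0.1   1.72  0.04  1.04 -1.61]
78 [ 0.63737854 -0.14549631  0.03678356] [ 0.65300406 -0.13318871  0.04126628]
```

```bash
python3 -c "
from h import *
need((.5693,.3155,.268),-.19)"
python3 -m pendant '[[85,[-3,-20,0],0],[85,[-8,-38,0],0],[85,[-8,-38,0],0],[85,[-8,-38,0],0],[85,[-8,-38,0],0],[85,[-8,-38,0],0],[85,[-8,-38,0],0],[85,[-8,-38,0],0]]'
python3 -m pendant '[[85,[-8,-38,0],0],[85,[-8,-38,0],0],[85,[-8,-38,0],0],[85,[-8,-38,0],0],[85,[-2,-10,0],0],[85,[0,0,0],0],[85,[0,0,0],0]]'
python3 -c "
from h import *
need((.5693,.3155,.121),-.19)"
```

```text
turn 0.02 then shift [-102.7 -446.8    2.5]
time_s: 13.68
eef_pos: [0.5781, 0.1515, 0.2619]
orientation: [3.141, -0.0, -0.19]
force: [0.5, 0.6, 0.3]
finger_gap: 0.0852
time_s: 14.27
eef_pos: [0.5753, 0.3154, 0.2613]
orientation: [3.14, 0.001, -0.188]
force: [0.9, -0.5, 0.2]
finger_gap: 0.085
turn 0.1 then shift [ -5.9   1.1 140.3]
```

```bash
python3 -m pendant '[[85,[-3,0,10],0],[85,[-3,1,25],0],[85,[0,0,30],0],[85,[0,0,30],0],[85,[0,0,25],0],[85,[0,0,15],0],[85,[0,0,5],0],[85,[0,0,0],0]]'
python3 -c "
from h import *
need((.5693,.3155,.121),-.19)"
```

```text
time_s: 14.93
eef_pos: [0.5692, 0.313, 0.1199]
orientation: [3.139, 0.002, -0.192]
force: [-0.8, 0.6, -0.5]
finger_gap: 0.085
turn -0.12 then shift [-0.4 -2.5 -1.1]
```

```bash
python3 -m pendant '[[60,[0,0,0],0],[30,[0,0,0],0],[22,[0,0,0],0],[18,[0,0,0],0],[10,[0,0,0],0],[10,[0,0,0],0],[10,[0,0,0],0],[10,[0,0,0],0]]'
python3 -m pendant '[[10,[0,0,0],0],[10,[0,0,0],0],[10,[0,0,0],0],[10,[0,0,0],0]]'
```

```text
time_s: 15.6
eef_pos: [0.57, 0.3158, 0.1225]
orientation: [-3.141, -0.001, -0.19]
force: [0.1, -0.2, 4.7]
finger_gap: 0.0143
time_s: 15.93
eef_pos: [0.57, 0.3158, 0.1225]
orientation: [-3.141, -0.001, -0.19]
force: [-1.0, -0.7, 5.8]
finger_gap: 0.0144
```

```bash
python3 -m pendant '[[10,[0,0,-3],0],[10,[0,0,-8],0],[10,[0,0,-12],0],[10,[0,0,-15],0],[10,[0,0,-15],0],[10,[0,0,-15],0],[10,[0,0,-15],0],[10,[0,0,-20],0]]'
python3 -m pendant '[[10,[0,0,-25],0],[10,[0,0,-25],0],[10,[0,0,-20],0],[10,[0,0,-12],0],[10,[0,0,-5],0],[10,[0,0,0],0],[10,[0,0,0],0]]'
python3 - <<'E'
from h import *
t,td=grab('top'); s,sd=grab('side')
st=env.read_state(); print(st['eef_pos'],st['orientation'],st['finger_gap'])
p=st['eef_pos']; u,v=proj('side',p-[0,0,.06]); print(u,v)
u,v=int(u),int(v)
cv2.imwrite('pics/probe.png',cv2.resize(s[max(v-80,0):v+80,max(u-60,0):u+60],(450,600),interpolation=cv2.INTER_CUBIC))
Q=cloud('side',sd)
m=(sd>0)&(np.hypot(Q[...,0]-p[0],Q[...,1]-p[1])<.03)&(Q[...,2]>p[2]-.13)
for z in np.arange(-.13,-.02,.01):
    k=m&(Q[...,2]>p[2]+z)&(Q[...,2]<p[2]+z+.01)
    if k.sum(): q=Q[k]; print(round(z,3),k.sum(),(q[:,0].min()-p[0]).round(4),(q[:,0].max()-p[0]).round(4),(np.median(q[:,0])-p[0]).round(4),'y',(np.median(q[:,1])-p[1]).round(4),'zmin',(q[:,2].min()-p[2]).round(4))
E
```

```text
time_s: 16.6
eef_pos: [0.5692, 0.3152, 0.2255]
orientation: [3.141, 0.001, -0.19]
force: [0.1, -0.2, 0.1]
finger_gap: 0.0145
time_s: 17.18
eef_pos: [0.5692, 0.3152, 0.3109]
orientation: [3.141, 0.001, -0.19]
force: [0.8, -0.2, -0.6]
finger_gap: 0.0144
[0.56907252 0.31509193 0.31004391] [ 3.13966049e+00  2.18652363e-03 -1.89641838e-01] 0.014308832166740742
338.43057390807485 205.5336315476524
-0.12 10 -0.0045 0.0034 -0.0013 y 0.0034 zmin -0.1133
-0.11 31 -0.0042 0.0037 -0.0005 y 0.0043 zmin -0.11
-0.1 30 -0.0035 0.0033 0.0 y 0.0042 zmin -0.0999
-0.09 30 -0.0044 0.0034 -0.0008 y 0.004 zmin -0.0896
-0.08 29 -0.0036 0.0031 -0.0001 y 0.0034 zmin -0.08
-0.07 32 -0.0043 0.0035 -0.0003 y 0.0037 zmin -0.0693
-0.06 30 -0.0039 0.0029 -0.0004 y 0.004 zmin -0.0598
-0.05 50 -0.0101 0.0095 -0.0 y 0.0088 zmin -0.0498
-0.04 78 -0.0098 0.0096 0.0002 y 0.0067 zmin -0.04
-0.03 51 -0.0119 0.0124 0.0007 y 0.0135 zmin -0.0299
```

View pics/probe.png

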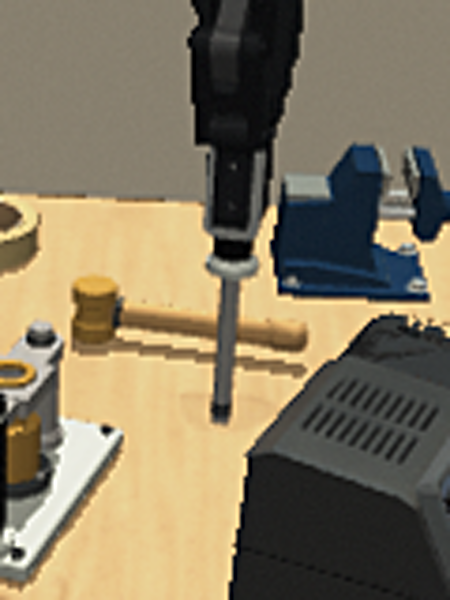

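The probe is held upright: stem straight from (225,270) down to its tip at (220,415), and on the TCP axis to within 1 mm in the side cloud. The hammer stands on the desk at (95,310). Now I locate the hole in both views.

```bash
python3 - <<'E'
from h import *
for n in('top','side'):
    im,d=load(n); A=cloud(n,d)
    hsv=cv2.cvtColor(im,cv2.COLOR_BGR2HSV)
    u0,v0=proj(n,(.679,.071,.085)); print(n,u0,v0)
    yy,xx=np.mgrid[:420,:560]
    brass=(hsv[...,0]>14)&(hsv[...,0]<32)&(hsv[...,1]>115)&(hsv[...,2]>70)
    m=(brass&(np.hypot(xx-u0,yy-v0)<14)&(A[...,2]>.076)&(A[...,2]<.098)&(d>0)).astype(np.uint8)
    c=np.vstack(cv2.findContours(m,0,1)[0]); h=cv2.convexHull(c)
    w=np.float32([plane(n,*p[0],.085)[:2] for p in h])
    print(' n',m.sum(),'circ',cv2.minEnclosingCircle(w),'ell',cv2.fitEllipse(w) if len(w)>5 else '')
    q=A[m>0]; print(' cloud',q.mean(0).round(4),cv2.minEnclosingCircle(q[:,:2].astype(np.float32)))
    # sleeve flank and arm/pin
    m2=brass&(A[...,2]>.02)&(A[...,2]<.055)&(np.hypot(A[...,0]-.678,A[...,1]-.071)<.03)
    if m2.sum()>5:
        q=A[m2]; print(' sleeve',m2.sum(),'x',np.percentile(q[:,0],[1,50,99]).round(4),'y',np.percentile(q[:,1],[1,50,99]).round(4))
    if n=='top':
        m=((hsv[...,1]<45)&(hsv[...,2]>120)).astype(np.uint8); m[:165]=0;m[240:]=0;m[:,:250]=0;m[:,345:]=0
        k=max(cv2.findContours(m,0,1)[0],key=cv2.contourArea)
        w=np.float32([plane('top',*p[0],.013)[:2] for p in cv2.convexHull(k)]); print(' plate',cv2.minAreaRect(w))
        cr=im[175:225,270:330]; cv2.imwrite('pics/hole.png',cv2.resize(cr,(720,600),interpolation=cv2.INTER_CUBIC))
E
```

```text
top 296.0966529474636 198.79463133034994
 n 48 circ ((0.6777609586715698, 0.07053130865097046), 0.014063824899494648) ell ((0.6780223846435547, 0.07075813412666321), (0.027010202407836914, 0.02758452482521534), 55.804298400878906)
 cloud [0.6794 0.0712 0.0853] ((0.6780612468719482, 0.07047402858734131), 0.014023798517882824)
 sleeve 7 x [0.6785 0.6874 0.6879] y [0.0599 0.0651 0.0748]
 plate ((0.678097665309906, 0.07082514464855194), (0.16788941621780396, 0.09004245698451996), 72.95307159423828)
side 279.8365695580083 223.40054306816933
 n 62 circ ((0.6787469983100891, 0.07375186681747437), 0.016242634505033493) ell ((0.6791613101959229, 0.07396119832992554), (0.028773421421647072, 0.03362439572811127), 7.411721706390381)
 cloud [0.6795 0.0706 0.0833] ((0.6797418594360352, 0.06885471194982529), 0.01891326531767845)
 sleeve 137 x [0.6601 0.6681 0.6769] y [0.0605 0.0846 0.0908]
```

View pics/hole.png

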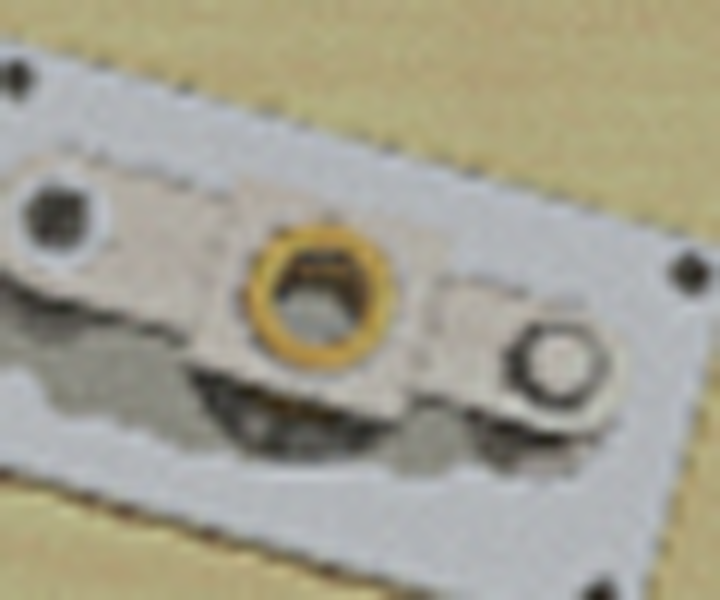

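```bash
python3 - <<'E'
from h import *
im=np.load('/tmp/top.npz'); 
need((.6785,.0708,.31),-.19)
t=cv2.imread('pics/top0.png')
s,sd=load('side');A=cloud('side',sd)
m=(sd>0)&(A[...,0]>.4)&(A[...,0]<.8)&(A[...,1]>-.05)&(A[...,1]<.28)&(A[...,2]>.14)&(A[...,2]<.5)
q=A[m]; print(m.sum(), q.min(0) if m.any() else '', q.max(0) if m.any() else '')
E
```

```text
turn 0.02 then shift [153.6 219.2   0. ]
162 [0.54657408 0.18657976 0.14015853] [0.7999489  0.2799618  0.38250266]
```

```bash
python3 -m pendant '[[10,[7,10,0],0],[10,[15,21,0],0],[10,[20,29,0],0],[10,[22,31,0],0],[10,[22,31,0],0],[10,[22,31,0],0],[10,[20,29,0],0],[10,[15,21,0],0]]'
python3 -m pendant '[[10,[8,12,0],0],[10,[3,4,0],0],[10,[0,0,0],0],[10,[0,0,0],0],[10,[0,0,0],0]]'
python3 -c "
from h import *
need((.6785,.0708,.215),-.19)"
```

```text
time_s: 17.95
eef_pos: [0.6728, 0.0834, 0.3106]
orientation: [3.139, 0.001, -0.194]
force: [-0.5, -0.7, -0.6]
finger_gap: 0.0146
time_s: 18.37
eef_pos: [0.6789, 0.0743, 0.3117]
orientation: [-3.14, 0.001, -0.186]
force: [-0.5, -0.3, -0.1]
finger_gap: 0.0145
turn 0.23 then shift [ 0.3  3.5 96.7]
```

```bash
python3 -m pendant '[[10,[0,0,10],0],[10,[0,1,20],0],[10,[0,1,25],0],[10,[0,0,20],0],[10,[0,0,10],0],[10,[0,0,5],0],[10,[0,0,0],0],[10,[0,0,0],0]]'
cat >> h.py <<'E'
def stem():
    s,sd=grab('side'); Q=cloud('side',sd); st=env.read_state(); p=st['eef_pos']
    m=(sd>0)&(np.hypot(Q[...,0]-p[0],Q[...,1]-p[1])<.012)&(Q[...,2]>p[2]-.135)
    for z in np.arange(-.12,-.05,.01):
        k=m&(Q[...,2]>p[2]+z)&(Q[...,2]<p[2]+z+.01)
        if k.sum()>3: q=Q[k]; print(round(p[2]+z,3),k.sum(),'x',q[:,0].min().round(4),q[:,0].max().round(4),'y',(np.median(q[:,1])-.004).round(4),'zmin',q[:,2].min().round(4))
    print(p,st['orientation'])
    return s
E
python3 - <<'E'
from h import *
s=stem(); t,_=grab('top')
need((.6785,.0708,.147),-.19)
a=cv2.resize(s[140:260,230:330],(500,600),interpolation=cv2.INTER_CUBIC)
b=cv2.resize(t[170:240,260:330],(300,300),interpolation=cv2.INTER_CUBIC)
c=np.zeros((600,800,3),np.uint8);c[:,:500]=a;c[:300,500:]=b;cv2.imwrite('pics/above.png',c)
E
```

```text
time_s: 19.03
eef_pos: [0.6797, 0.0701, 0.2226]
orientation: [-3.141, -0.001, -0.189]
force: [0.9, 0.2, -0.6]
finger_gap: 0.0145
0.103 7 x 0.6764 0.6832 y 0.0697 zmin 0.109
0.113 18 x 0.6766 0.6835 y 0.0692 zmin 0.1134
0.123 16 x 0.6767 0.6834 y 0.0707 zmin 0.1239
0.133 12 x 0.6767 0.6813 y 0.0712 zmin 0.1334
0.143 13 x 0.6769 0.6816 y 0.071 zmin 0.144
0.153 17 x 0.6752 0.6816 y 0.0701 zmin 0.1545
0.163 17 x 0.6755 0.6818 y 0.0693 zmin 0.1635
[0.67998968 0.06995831 0.22312015] [-3.14076964e+00 -2.16080237e-03 -1.89189798e-01]
turn 0.03 then shift [-1.7 -0.7 76.3]
```

View pics/above.png

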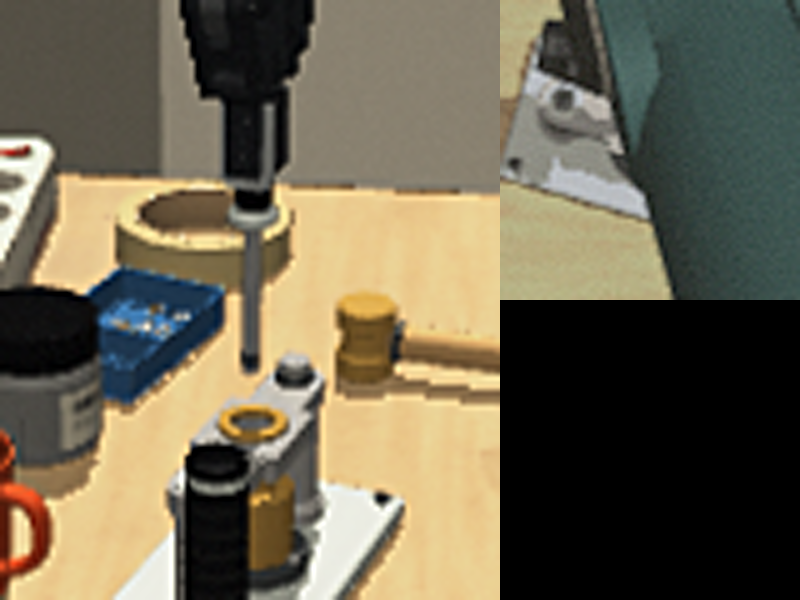

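The stem tip is at (250,370) above the collar centre at (254,422). It is about 1.5–2 mm toward +x of the hole axis, and the numbers say the same. I correct that and measure again.

```bash
python3 -m pendant '[[10,[-1.5,-0.7,0],0],[10,[0,0,0],0],[10,[0,0,0],0],[10,[0,0,0],0],[10,[0,0,0],0],[10,[0,0,0],0]]'
python3 - <<'E'
from h import *
stem()
s,sd=load('side')
hsv=cv2.cvtColor(s,cv2.COLOR_BGR2HSV); yy,xx=np.mgrid[:420,:560]
br=((hsv[...,0]>14)&(hsv[...,0]<32)&(hsv[...,1]>115)&(hsv[...,2]>70)&(abs(xx-280.5)<12)&(yy>215)&(yy<230)).astype(np.uint8)
x,y,w,h=cv2.boundingRect(br); print('collar px',x,y,w,h,'centre u',x+(w-1)/2)
print('expected u for (.6783,.0708,.085)',proj('side',(.6783,.0708,.085)))
need((.6785,.0708,.147),-.19)
E
```

```text
time_s: 19.63
eef_pos: [0.6779, 0.0704, 0.2218]
orientation: [3.142, -0.0, -0.19]
force: [0.3, 0.5, 0.6]
finger_gap: 0.0146
0.102 7 x 0.6747 0.6811 y 0.0703 zmin 0.1071
0.112 17 x 0.6744 0.6811 y 0.0702 zmin 0.112
0.122 19 x 0.6745 0.6814 y 0.0711 zmin 0.1221
0.132 18 x 0.6746 0.6815 y 0.0699 zmin 0.1318
0.142 15 x 0.6748 0.6818 y 0.0685 zmin 0.1427
0.152 14 x 0.6751 0.6793 y 0.0714 zmin 0.1519
0.162 12 x 0.6751 0.6796 y 0.0704 zmin 0.1632
[0.67791943 0.07034655 0.22176573] [ 3.14154926e+00 -1.95576455e-05 -1.89710076e-01]
collar px 274 221 13 7 centre u 280.0
expected u for (.6783,.0708,.085) (np.float64(280.16754010246854), np.float64(223.3751902497143))
turn 0.02 then shift [ 0.5 -0.6 74.8]
```

```bash
python3 -m pendant '[[10,[0.5,-0.5,3],0],[10,[0,0,7],0],[10,[0,0,8],0],[10,[0,0,8],0],[10,[0,0,7],0],[10,[0,0,4],0],[10,[0,0,2],0],[10,[0,0,0],0]]'
python3 -c "
from h import *
need((.6784,.0708,.147),-.19)"
```

```text
time_s: 20.35
eef_pos: [0.6782, 0.0708, 0.1819]
orientation: [3.141, 0.001, -0.19]
force: [0.1, -0.3, -1.3]
finger_gap: 0.0145
turn 0.02 then shift [ 0.2 -0.1 34.9]
```

```bash
python3 -m pendant '[[10,[0,0,3],0],[10,[0,0,6],0],[10,[0,0,7],0],[10,[0,0,7],0],[10,[0,0,6],0],[10,[0,0,4],0],[10,[0,0,2],0],[10,[0,0,0],0]]'
python3 -m pendant '[[10,[0,0,0],0],[10,[0,0,0],0],[10,[0,0,0],0],[10,[0,0,0],0],[10,[0,0,0],0],[10,[0,0,0],0]]'
python3 - <<'E'
from h import *
s=stem(); st=env.read_state(); print(st['force'],abs(st['joint_velocities']).max(),st['finger_gap'])
s,sd=load('side'); A=cloud('side',sd); p=st['eef_pos']
m=(sd>0)&(np.hypot(A[...,0]-p[0],A[...,1]-p[1])<.014)&(A[...,2]>.088)&(A[...,2]<.125)
for z in np.arange(.088,.124,.003):
    q=A[m&(abs(A[...,2]-z)<.0015)]
    if len(q)>1: print(round(z,4),len(q),'width',np.ptp(q[:,0]).round(4))
cv2.imwrite('pics/final.png',cv2.resize(s[150:270,230:330],(500,600),interpolation=cv2.INTER_CUBIC))
need((.6784,.0708,.147),-.19)
E
```

```text
time_s: 21.02
eef_pos: [0.6782, 0.0707, 0.1469]
orientation: [3.141, 0.001, -0.19]
force: [0.4, -0.1, -1.2]
finger_gap: 0.0147
time_s: 21.52
eef_pos: [0.6785, 0.0708, 0.1479]
orientation: [-3.142, -0.0, -0.19]
force: [-0.1, -0.6, -0.2]
finger_gap: 0.0146
0.048 5 x 0.6672 0.6758 y 0.0686 zmin 0.0482
0.068 4 x 0.6727 0.6859 y 0.0576 zmin 0.0753
0.078 34 x 0.6676 0.6894 y 0.0684 zmin 0.0788
0.088 17 x 0.6743 0.6808 y 0.0691 zmin 0.0885
[0.67851093 0.07083133 0.1478821 ] [-3.14158898e+00 -1.47434631e-04 -1.89649510e-01]
[-0.10382504 -0.04789859 -0.32529144] 0.0018324469829752437 0.014462241357197996
0.088 3 width 0.0061
0.091 6 width 0.0065
0.094 5 width 0.0065
0.097 4 width 0.0062
0.103 6 width 0.0152
0.106 15 width 0.019
0.109 17 width 0.019
0.112 11 width 0.0145
0.115 12 width 0.0147
0.118 6 width 0.0146
0.124 2 width 0.0001
turn 0.02 then shift [-0.1  0.1  0.9]
```

View pics/final.png

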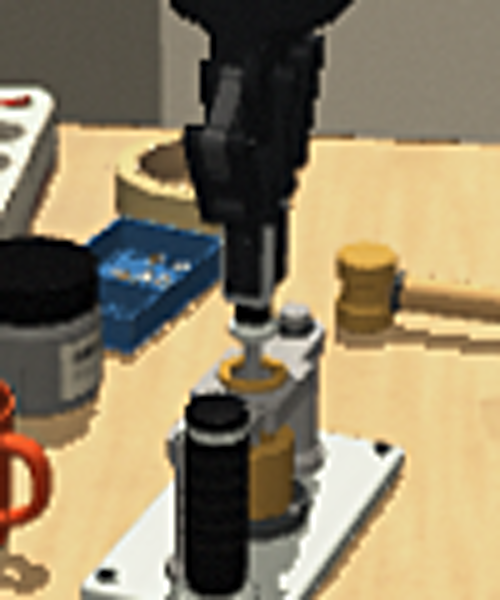

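The stem enters the centre of the collar at (253,372). The flange is at (252,330), about 103 mm up, which puts the tip near 33 mm, halfway down the sleeve. The arm is still and no contact force shows, so I hand in.

```bash
python3 -c "
from h import *
print(env.job_done()); print(env.read_state()['time_s'])"
```

```text
the job is handed in; nothing more can be done
None
the job is handed in; nothing more can be done
```

I drove the locating pin home with the hammer and set the hammer back on the desk. The small probe is now held still in the sleeve, and I handed in at about 21.6 s; no verdict is reported.

- **Pin:** I pushed it down steadily with the hammer. The hammer face came down to about 92.5 mm and the force rose to about 16 N, which indicates the stop. Afterwards the pin head measured about 92 mm and the guide collar sat over the plate centre. The hammer tilted slightly in the grip during the last push. The gripper never came near the jig.
- **Hammer:** I lowered it until it touched the desk before opening the fingers. It stands on its face.
- **Probe:** The TCP, on the probe's axis, is at (0.6785, 0.0708), within about 0.5 mm of the bore axis I measured at (0.678, 0.071). I worked out the tip height at 33–34 mm, against 33 mm for halfway down the sleeve. No contact force showed during the insertion, and the arm was still at the end.
- **Disagreements:** In the last side-view depth reading, the stem was about 1 mm off in x and up to 2 mm off in y from the TCP position. That reading was noisy and had few points. The side camera's fit of the collar also gave y about 3 mm larger than the top camera's. I put that down to the collar's wall being counted and used the top-camera value.
- **Bystanders:** The jar, reel, tray and mug were never approached. The last picture shows the jar, tray and mug where they were; the reel was out of that view.

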